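# Brush out the pump barrel and hold the splined drive shaft home

### The job

Scrub out the barrel of the oil pump with the long brush, two full strokes: each down to the hub at the bottom and back up until the brush's tip is at the mouth; then stand the brush back in its tin and let go of it. Then take the geared drive shaft from its stand, lower it into the barrel, turn it until its splines mesh with the slots of the hub, and slide it fully home against the return spring, gear down on the rim. Finish while still holding the shaft pressed home; do not let go, and leave the oil filter, the carton and the wrench where they are.

Things in the scene. Friction and masses are not known exactly. Their poses are not given: they have to be found in the camera images.
- pump: Aluminium oil pump housing fixed to the bench: square flange 110 x 110 x 12 mm with a bolt in each corner, and on it an upright round barrel, open at the top, 72 outside, 54 inside, rim 105 above the bench; a dark pipe stub on its +x side (to 52 from the axis, 36 to 54 up). Origin on the barrel's axis at bench height; z up, x and y parallel to the flange's sides.
- pump_hub (a point): Centre of the flat top of the steel hub at the bottom of the barrel, 35 mm above the bench, 70 mm below the rim; axes as the pump's. The hub has a plus-shaped slot: four slots 9 mm wide from the axis along +x, -x, +y and -y, parallel to the flange's sides, so the shaft meshes at any of four headings a quarter turn apart.
- pin (a joint): Spring pin (8 mm thick) in the centre of the hub's slot. 0 m: up, its top 22 mm above the bench (13 below the hub's top); 0.010 m: fully down; about 0.009 with the shaft fully home. Its spring pushes up with 6 N when up and 9 N when down, more than the shaft's weight: a shaft let go rises again by 9 mm.
- shaft_foot (a point): Lower end of the steel drive shaft (158 mm long, 0.25 kg, upright in its stand), z up. From the foot up: 30 of four ribs, plus-shaped, 28 across, 7 wide (5 at the lowest 4), along its x and y; round shank 22 thick; toothed gear 76 across, 14 thick, underside 92 above the foot; square tang 24 x 24 from 106 to 158, flats parallel to the ribs. Home: gear on the barrel's rim, foot 13 above the bench.
- shaft_grip (a point): Point on the axis of the square tang where to grip the shaft, 134 mm above the foot, 28 mm above the gear's top face, 24 mm below the tang's top end; axes as the shaft's: pinch two opposite flats, across the shaft's x or y.
- stand: Dark steel stand fixed to the bench in which the shaft waits: base plate 100 x 100 x 12 mm with an upright tube 48 outside, 36 inside, top 110 mm above the bench. The gear's underside rests on the tube's top. Origin under its centre at bench height. It may be on either side of the pump.
- brush_tip (a point): Lower end, on the axis, of the long brush, 190 mm long, 0.09 kg, standing upright in its tin at the start. From the tip up: a bristle head 58 long (soft bristles 46 across on a stiff flat-ended core 34 across), a steel neck 14 thick, a round wooden handle 18 thick from 75 to 190. z along the handle.
- brush_grip (a point): Point on the axis of the brush's handle where to grip it, 160 mm above the tip, 30 mm below the handle's end.
- tin: Open ribbed steel tin fixed to the bench that holds the brush: 80 outside, 74 inside, 80 mm high, floor 5 mm thick. Origin under its centre at bench height. It may be on either side of the pump.
- filter: Bystander: yellow oil filter canister 90 mm across, 110 mm high, standing on the bench beyond the pump. Origin under its centre.
- carton: Bystander: cardboard carton 90 x 90 x 110 mm high, on the bench beyond the pump. Origin under its centre.
- wrench: Bystander: steel wrench 190 mm long lying flat on the bench between the robot and the pump, about across. Origin under its middle.
Things that resemble listed ones, but are neither listed nor needed, are in the scene too. Leave any purple look-alike of the pump alone.

How it is judged (in metres and radians):
On the way, in this order (a step that is already met when the one before it is completed fails the run):
1. the brush is down at the hub inside the barrel (z of brush_tip in the frame of pump below 0.047 m and horizontal distance between brush_tip and pump_hub below 0.016 m), for 0.05 s.
2. the brush is drawn up until its tip is near the mouth (z of brush_tip in the frame of pump above 0.083 m), for 0.05 s.
3. the brush is down at the hub a second time (all of step 1), for 0.05 s.
4. the brush is drawn up until its tip is near the mouth again (z of brush_tip in the frame of pump above 0.083 m), for 0.05 s.
5. the brush stands in its tin, let go (horizontal distance between brush_tip and tin below 0.035 m and height (world z) of brush_tip below 0.02 m and angle between brush_tip's own z axis and vertical below 0.5 rad and contact force between the fingers and brush below 0.3 N), for 0.2 s.
6. the shaft is meshed and pressed home (value of joint pin above 0.007 m and z of shaft_foot in the frame of pump below 0.0155 m and horizontal distance between shaft_foot and pump_hub below 0.005 m and angle between shaft_foot's own z axis and vertical below 0.08 rad and (angle between the x axis of shaft_foot and the x axis of pump, either way round below 0.2 rad or angle between the x axis of shaft_foot and the y axis of pump, either way round below 0.2 rad) and contact force between the fingers and shaft above 2 N), for 0.2 s.
At the end, for the whole second after the job is handed in: Shaft upright and meshed in the hub, within 5 mm of the axis, gear within 2.5 mm of the rim, pin pressed down over 7 mm, at rest, fingers on the shaft with over 2 N; brush standing in its tin (tip below 20 mm, tilt under 0.5 rad), not touched by the fingers (all of step 5 and all of step 6 and linear speed of shaft below 0.02 m/s); the arm keeps its last pose, push and grip.
It fails at once if filter moved more than 30 mm (distance of filter from where it was at the start of the episode above 0.03 m).
It fails at once if carton moved more than 30 mm (distance of carton from where it was at the start of the episode above 0.03 m).
It fails at once if wrench moved more than 30 mm (distance of wrench from where it was at the start of the episode above 0.03 m).
It also fails if it takes over 61 s, if anything falls off the work surface, if the arm or the gripper's body presses on something with over 40 N, if the wrist force passes 120 N, or if a joint passes its speed limit or range.

### The arm

A 6-joint arm with a two-finger parallel gripper is mounted at the origin on the work surface. World frame = base frame: x ahead of the robot, y to its left, z up, the work surface at z = 0. Lengths are in m, angles in degrees, forces in N, time in s.
With the tool pointing down it reaches from about 0.4 to 0.825 m from the base axis. Payload 7 kg.
Tool frame: the origin (TCP) lies at the very end of the fingers, on their centre line; the grasp point (between the pads) lies behind it (r.grasp_offset is the z of the grasp point in the tool frame, in m); z points along the fingers, y is the direction in which the jaws open and shut (so a half turn about z gives the same grasp; the last joint's range is limited). The gripper opens to 88 mm and grips with 3 to 60 N. Pads are 19 mm wide; open, the fingers measure 130 mm over their backs; the gripper's body (78 mm by 193 mm) begins 47 mm behind the grasp point.
Start: joints at [86.064, 20.546, 0.682, 0, -70.136, -16.507], TCP at [0.236, 0.632, 0.19] pointing down, gripper open.
Joint ranges: [-176.03, 176.03], [-82.01, 121.73], [-58.28, 71.71], [-173.87, 95.51], [-174.79, -0.11], [-173.66, 173.66]. Speed limits (degrees/s): [136.94, 136.94, 172.46, 180, 180, 180].

### API

Orientations are given as [roll, pitch, yaw] about the fixed x, y, z axes, in that order (R = Rz(yaw) Ry(pitch) Rx(roll)).
In Python, from plant import r gives the robot as it stands. The module is installed in compiled form; this text tells all that it offers.
- The arm moves only by the tool servo_tool, never from a script. Its argument "targets" is a list of rows, each an object of numbers: "dx", "dy", "dz": the shift along the world's x, y, z in cm; "spin": the turn about the world's z in rad; "grip": the opening in per cent of the stroke, from 0 (shut) to 100 (fully open). A call has exactly 10 rows; each row is the pose to reach, as a shift and turn from the pose commanded when the call began; what a row does not reach only later rows make up. A row lasts 1/12 s, in which the tool goes at most 41.7 mm and 7.16 degrees, less where a joint would pass 70% of its speed; a pose out of reach is approached as far as the arm can. A call with a gripper value outside its range is refused whole. The fingers move at their own pace and stop on an object; "squeeze" is the grip in N (left out, the last holds). Time passes only in rows, so rows that repeat a pose let the fingers close, or fill a call up. It gives the time, the measured TCP pose, the force and the opening at its end, in the units of the state.
- r.get_state(): the state, without advancing time (a new reading comes with each control period).
- r.capture(name): name is "scene" or "top" or "wrist"; returns the picture (384x512x3 uint8, blue, green, red); there is no depth.
- r.get_calibration(name): a dict with "K" (3x3 intrinsics, pixels), "extrinsics" (4x4, takes a point from camera to world coordinates). Camera axes: x right, y down, z forward; pixel columns grow to the right and rows downward; lengths in m; the calibration is good to about 2 mm. A picture is of the moment at which its call begins: read the wrist's pose just before it. get_calibration takes no time and is no camera call; for the wrist camera it gives the pose at the moment of the call.
- r.close_job(): hands the job in, once; it reports no verdict.
Trained networks look in the newest picture that a camera, given by its name, has taken for a name from the list of things; names that differ only in an ending like _2 or _b are one class to them, and where a whole thing is asked for, a point or a joint stands for the part that bears it (a point fixed in the world has none). Each returns a list of dicts, best first, with "p" (0 to 1); they miss things now and then, are a little off and sometimes report something else, mostly with a low value. They report only what shows in the picture. A call takes as long as a camera call. They do not tell look-alikes from the thing itself.
- r.cut_out(name, camera): "mask" (384x512 bool, what is visible of it) and "extent" ([left, top, right, bottom] in pixels, round what is visible of it).
The state is a dict: "time_s": time; "joints": joint angles; "qd": joint speeds; "joint_torque": joint torques, N m; "tcp_pos": TCP position; "eef_rot": TCP orientation; "contact_force": force on the tool from outside, world axes, zero at the start; "moment": the same for the moment, N m; "gripper_width": finger opening in m.
Only numpy, scipy, OpenCV 4.12 (cv2) and the standard library are available. Lean on these libraries where they do the work, as an engineer would, in place of code of your own. Each camera call takes 0.05 s, during which the arm holds its last target. There are 200 camera calls.

## Working session

There is one attempt and no reset: what is moved stays moved. The work goes in short steps, Python scripts to look and compute and a tool call to move; the robot and the scene stay as the last step left them, time stands still between calls to the robot, and variables do not carry over. Pictures are saved under pics/ and viewed, about 8 in all and at most 12, crops included, and the job is handed in when it is done.

Besides the shell and the picture viewer there is one more tool, called after "Emit:" by a JSON object that holds its "api" and its "payload", one argument or row to a line. servo_tool: Moves the arm, as the interface text tells. Its arguments: {"type":"object","properties":{"targets":{"type":"array"},"squeeze":{"type":"number"}},"required":["targets"]}

```bash
mkdir -p pics; cat > h.py <<'E'
import numpy as np, cv2
from plant import r
def cal(n):
    c=r.get_calibration(n); return np.array(c["K"]),np.array(c["extrinsics"])
def proj(n,P,c=None):
    K,T=c or cal(n); q=np.linalg.inv(T)@np.r_[P,1]; u=K@q[:3]; return u[:2]/u[2]
def ray(n,uv,c=None):
    K,T=c or cal(n); d=T[:3,:3]@np.linalg.inv(K)@np.r_[uv,1]; return T[:3,3],d/np.linalg.norm(d)
def atz(n,uv,z,c=None):
    o,d=ray(n,uv,c); return o+d*(z-o[2])/d[2]
def tri(rays):
    A=np.zeros((3,3));b=np.zeros(3)
    for o,d in rays:
        M=np.eye(3)-np.outer(d,d);A+=M;b+=M@o
    return np.linalg.solve(A,b)
E
python3 - <<'E'
from h import *
np.set_printoptions(precision=4,suppress=True)
ims=[]
for n in ["scene","top"]:
    im=r.capture(n); cv2.imwrite(f"pics/{n}0.png",im)
    K,T=cal(n); print(n,K[0,0],T)
    for k in ["pump","shaft_foot","stand","brush_tip","tin","filter","carton","wrench"]:
        for d in r.cut_out(k,n)[:3]:
            m=d["mask"]; ys,xs=np.nonzero(m)
            print(k,round(d["p"],2),d["extent"],xs.mean().round(1),ys.mean().round(1))
print(r.get_state(),r.grasp_offset)
E
```

```text
scene 416.93585902685004 [[ 0.6142  0.5764 -0.5391  1.0815]
 [ 0.7889 -0.4309  0.4381 -0.4081]
 [ 0.0202 -0.6943 -0.7194  0.7862]
 [ 0.      0.      0.      1.    ]]
pump 0.64 [133.6, 163.2, 192.5, 218.7] 160.1 193.2
pump 0.63 [211.4, 189.3, 269.2, 250.8] 239.8 218.5
pump 0.17 [319.2, 108.6, 334.9, 156.2] 327.2 134.2
shaft_foot 0.66 [149.6, 209.5, 187.3, 253.1] 166.8 233.1
stand 0.77 [145.8, 240.4, 201.8, 292.2] 173.6 267.8
brush_tip 0.86 [317.6, 109.5, 336.5, 155.3] 327.4 134.2
tin 0.61 [310.8, 138.9, 345.0, 180.0] 326.4 160.2
tin 0.28 [206.5, 185.3, 271.3, 247.0] 239.9 218.4
carton 0.69 [196.7, 266.0, 259.1, 351.8] 226.7 310.7
carton 0.38 [147.9, 213.5, 185.9, 251.8] 166.8 233.1
wrench 0.65 [197.9, 165.0, 229.1, 192.1] 211.5 175.5
top 402.97965189824635 [[ 0.0279 -0.9944  0.102   0.4796]
 [-0.9993 -0.0252  0.0276 -0.006 ]
 [-0.0249 -0.1027 -0.9944  1.1761]
 [ 0.      0.      0.      1.    ]]
pump 0.94 [296.8, 245.4, 350.3, 295.5] 322.2 269.4
pump 0.62 [260.7, 182.9, 311.6, 230.8] 284.0 206.6
shaft_foot 0.77 [339.1, 188.5, 371.5, 219.7] 356.8 202.0
shaft_foot 0.5 [192.6, 123.9, 230.
[... 284 characters left out ...]

carton 0.93 [322.6, 115.8, 374.0, 161.4] 346.5 138.2
carton 0.25 [258.4, 184.2, 314.5, 230.7] 283.8 206.6
wrench 0.64 [261.4, 229.5, 274.5, 288.1] 266.7 259.6
wrench 0.44 [158.5, 208.1, 185.6, 223.2] 171.0 213.6
{'time_s': 0.9, 'joints': array([ 86.0633,  20.5437,   0.6816,   0.0006, -70.1352, -16.5051]), 'qd': array([ 0.0624, -0.0251, -0.0457,  0.0078, -0.1191, -0.0016]), 'joint_torque': array([  0.0005, -58.2367,  29.3295,   7.0029,   0.0123,  -0.    ]), 'tcp_pos': array([0.2358, 0.6325, 0.1896]), 'eef_rot': array([-179.9973,    0.0002,  -20.4415]), 'contact_force': array([ 0.145 , -0.4702, -0.1527]), 'moment': array([0.0378, 0.0503, 0.0565]), 'gripper_width': 0.08773296254079696} -0.0188
```

View pics/scene0.png

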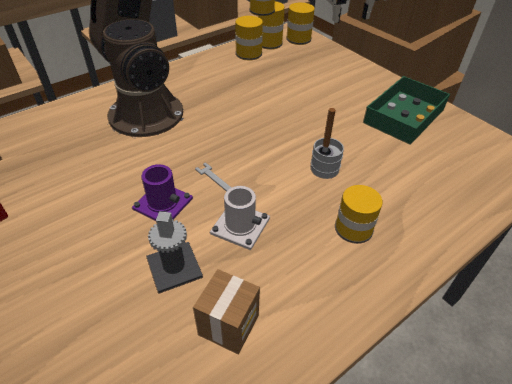

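View pics/top0.png

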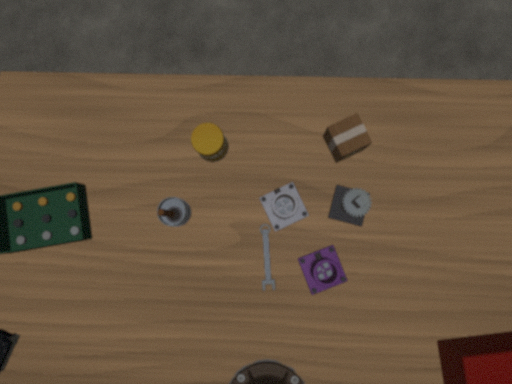

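The scene view shows the aluminium pump at about (240,215), the stand with the shaft at (170,240), the tin with the brush at (327,140), and the purple decoy at (160,190). In the top view they are at pump (285,206), shaft (355,203), tin (173,212) and decoy (322,269). Next I'll zoom in to read the features.

```bash
python3 - <<'E'
from h import *
np.set_printoptions(precision=4,suppress=True)
t=cv2.imread("pics/top0.png"); s=cv2.imread("pics/scene0.png")
def crop(im,x,y,w=64,h=72): return cv2.resize(im[y:y+h,x:x+w],None,fx=4,fy=4,interpolation=cv2.INTER_CUBIC)
T=[crop(t,252,170),crop(t,322,170),crop(t,145,175)]
S=[crop(s,208,180),crop(s,140,200),crop(s,295,105)]
m=np.vstack([np.hstack(T),np.hstack(S)]); print(m.shape)
m=cv2.convertScaleAbs(m,alpha=1.4,beta=10); cv2.imwrite("pics/mont.png",m)
def at(n,uv,z): return atz(n,uv,z)
# rough
print("pump rim",at("top",(284.5,206),.105)); print("tin",at("top",(173.5,212),.08)); print("gear",at("top",(356.5,202.5),.124))
E
```

```text
(576, 768, 3)
pump rim [ 0.5486 -0.0337  0.105 ]
tin [0.5258 0.2685 0.08  ]
gear [ 0.5614 -0.2201  0.124 ]
```

View pics/mont.png

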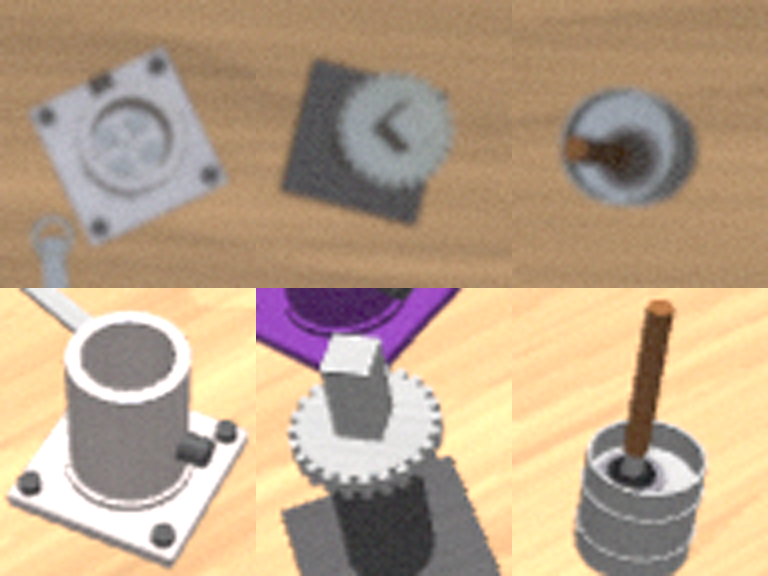

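```bash
python3 - <<'E'
from h import *
np.set_printoptions(precision=4,suppress=True)
ct,cs=cal("top"),cal("scene")
def T(i,x,y): 
    x0,y0=[(252,170),(322,170),(145,175)][i]; return np.array([x0+(x-256*i-1.5)/4,y0+(y-1.5)/4])
def S(i,x,y):
    x0,y0=[(208,180),(140,200),(295,105)][i]; return np.array([x0+(x-256*i-1.5)/4,y0+(y-288-1.5)/4])
def both(a,b): return tri([ray("top",a,ct),ray("scene",b,cs)])
b=[T(0,*p) for p in [(46,117),(158,66),(210,176),(99,228)]]
B=np.array([atz("top",q,.018,ct) for q in b]); print("bolts top",B,B.mean(0))
for i in range(4):
    d=B[(i+1)%4]-B[i]; print(np.linalg.norm(d),np.degrees(np.arctan2(d[1],d[0]))%90)
print("stub dir",atz("top",T(0,102,84),.045,ct)-B.mean(0))
print("rim tri",both(T(0,128,143),S(0,128,357)), "scene z.105",atz("scene",S(0,128,357),.105,cs))
bs=[atz("scene",S(0,*p),.018,cs) for p in [(30,483),(163,535),(227,431)]]; print("bolts scene",np.array(bs))
print("gear",both(T(1,396,128),S(1,366,428)),atz("scene",S(1,366,428),.124,cs))
tt=np.array([atz("scene",S(1,*p),.176,cs) for p in [(337,335),(384,339),(372,374),(322,367)]]); print("tang",tt,tt.mean(0))
for i in range(4):
    d=tt[(i+1)%4]-tt[i]; print(np.linalg.norm(d),np.degrees(np.arctan2(d[1],d[0]))%90)
top=both(T(2,575,150),S(2,659,308)); low=both(T(2,625,155),S(2,636,455)); print("brush",top,low)
print("tin",both(T(2,620,145),S(2,645,463)),atz("top",T(2,620,145),.08,ct))
print("gear-top-tang corner",atz("top",T(1,375,125),.176,ct))
a,bb,c=[atz("top",T(1,*p),.176,ct) for p in [(408,100),(375,125),(405,150)]]
for d in (a-bb,c-bb): print(np.degrees(np.arctan2(d[1],d[0]))%90)
K,W=cal("wrist"); print(K[0,0],W, r.get_state()["tcp_pos"])
E
```

```text
bolts top [[ 0.5731  0.0261  0.018 ]
 [ 0.6121 -0.0538  0.018 ]
 [ 0.5338 -0.0926  0.018 ]
 [ 0.4945 -0.0141  0.018 ]] [ 0.5534 -0.0336  0.018 ]
0.08885125634229965 26.043285054383297
0.0874479215083623 26.365306482538642
0.08781080268754841 26.572703032278
0.08827126769515113 27.040130107827917
stub dir [0.0419 0.0201 0.027 ]
rim tri [ 0.551  -0.0307  0.1001] scene z.105 [ 0.5553 -0.0326  0.105 ]
bolts scene [[ 0.5363 -0.0916  0.018 ]
 [ 0.6143 -0.052   0.018 ]
 [ 0.5744  0.0269  0.018 ]]
gear [ 0.5642 -0.2205  0.1207] [ 0.5672 -0.2209  0.124 ]
tang [[ 0.5488 -0.2185  0.176 ]
 [ 0.5647 -0.2017  0.176 ]
 [ 0.5807 -0.2173  0.176 ]
 [ 0.5626 -0.2341  0.176 ]] [ 0.5642 -0.2179  0.176 ]
0.023153785267988752 46.710847595905015
0.022330098812219635 45.63468232111803
0.024664582389618547 42.90041147888482
0.020771917313498683 41.530086075685176
brush [0.5203 0.2728 0.1945] [0.523  0.2712 0.0803]
tin [0.5293 0.2754 0.0757] [0.5287 0.2738 0.08  ]
gear-top-tang corner [ 0.561  -0.1969  0.176 ]
38.420135214212635
50.976362248244016
330.8419783648276 [[-0.3501 -0.8945 -0.2779  0.3114]
 [-0.9367  0.3343  0.1038  0.6042]
 [ 0.0001  0.2967 -0.955   0.3843]
 [ 0.      0.      0.      1.    ]] [0.2358 0.6325 0.1896]
```

Pump axis is about (0.5535, -0.033), yaw 26.5°. The shaft is at about (0.564, -0.219), tang yaw 44.5° (mod 90). The brush handle is at about (0.521, 0.272) and upright. I'll move above the brush.

Emit:
{"api": "servo_tool", "payload": {
  "targets": [
    {"dx":0,"dy":0,"dz":3,"spin":0,"grip":100},
    {"dx":3,"dy":-3.5,"dz":5,"spin":-0.05,"grip":100},
    {"dx":5.5,"dy":-6.5,"dz":5,"spin":-0.1,"grip":100},
    {"dx":8,"dy":-9.5,"dz":5,"spin":-0.15,"grip":100},
    {"dx":10.5,"dy":-12.5,"dz":5,"spin":-0.2,"grip":100},
    {"dx":13,"dy":-15.5,"dz":5,"spin":-0.25,"grip":100},
    {"dx":15.5,"dy":-18.5,"dz":5,"spin":-0.3,"grip":100},
    {"dx":18,"dy":-21.5,"dz":5,"spin":-0.35,"grip":100},
    {"dx":20.5,"dy":-24.5,"dz":5,"spin":-0.4,"grip":100},
    {"dx":23,"dy":-27.5,"dz":5,"spin":-0.44,"grip":100}
  ]
}}

```text
time_s: 1.73
tcp_pos: [0.4667, 0.3559, 0.24]
eef_rot: [-180.0, 0.0, -45.8]
contact_force: [0.9, 0.8, -0.5]
gripper_width: 0.0877
```

Emit:
{"api": "servo_tool", "payload": {
  "targets": [
    {"dx":2,"dy":-2.5,"dz":0,"spin":0,"grip":100},
    {"dx":4,"dy":-5.5,"dz":0,"spin":0,"grip":100},
    {"dx":5.5,"dy":-8.5,"dz":0,"spin":0,"grip":100},
    {"dx":5.5,"dy":-8.5,"dz":0,"spin":0,"grip":100},
    {"dx":5.5,"dy":-8.5,"dz":0,"spin":0,"grip":100},
    {"dx":5.5,"dy":-8.5,"dz":0,"spin":0,"grip":100},
    {"dx":5.5,"dy":-8.5,"dz":0,"spin":0,"grip":100},
    {"dx":5.5,"dy":-8.5,"dz":0,"spin":0,"grip":100},
    {"dx":5.5,"dy":-8.5,"dz":0,"spin":0,"grip":100},
    {"dx":5.5,"dy":-8.5,"dz":0,"spin":0,"grip":100}
  ]
}}

```text
time_s: 2.57
tcp_pos: [0.5204, 0.2732, 0.2396]
eef_rot: [-180.0, 0.0, -45.6]
contact_force: [0.2, -0.2, -0.4]
gripper_width: 0.0874
```

```bash
python3 - <<'E'
from h import *
np.set_printoptions(precision=4,suppress=True)
c=cal("wrist"); s=r.get_state(); im=r.capture("wrist")
print(s["tcp_pos"],s["eef_rot"],s["joints"],s["time_s"])
for P in [(.5203,.2728,.1945),(.523,.2712,.08)]: u=proj("wrist",P,c); print(u); cv2.circle(im,tuple(int(v) for v in u),3,(0,0,255),1)
for k in ["brush_tip","tin"]:
    for d in r.cut_out(k,"wrist")[:2]: print(k,d["p"],d["extent"])
cv2.imwrite("pics/w1.png",im)
E
```

```text
[0.5204 0.2732 0.2396] [-179.9993    0.0001  -45.581 ] [ 46.7417  10.7447  -6.2175  -0.     -73.0371  -2.3227] 2.5667
[254.1221 197.5897]
[253.2504 161.5339]
brush_tip 0.82 [231.1, 142.3, 271.3, 206.2]
tin 0.93 [209.9, 116.9, 284.8, 195.0]
```

View pics/w1.png

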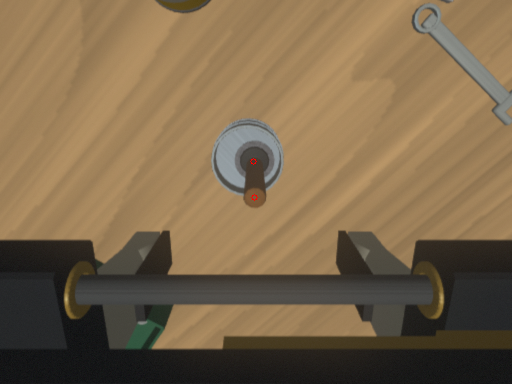

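The wrist view shows the brush end at (255,198) and the tin at (247,157). Both match my projections to about 1 px. I'll descend and grip.

Emit:
{"api": "servo_tool", "payload": {
  "targets": [
    {"dx":0,"dy":0,"dz":-2.5,"spin":0,"grip":100},
    {"dx":0,"dy":0,"dz":-5,"spin":0,"grip":100},
    {"dx":0,"dy":-0.1,"dz":-7.5,"spin":0,"grip":100},
    {"dx":0,"dy":-0.1,"dz":-9.4,"spin":0,"grip":100},
    {"dx":0,"dy":-0.1,"dz":-9.4,"spin":0,"grip":60},
    {"dx":0,"dy":-0.1,"dz":-9.4,"spin":0,"grip":30},
    {"dx":0,"dy":-0.1,"dz":-9.4,"spin":0,"grip":5},
    {"dx":0,"dy":-0.1,"dz":-9.4,"spin":0,"grip":5},
    {"dx":0,"dy":-0.1,"dz":-9.4,"spin":0,"grip":5},
    {"dx":0,"dy":-0.1,"dz":-9.4,"spin":0,"grip":5}
  ],
  "squeeze": 30
}}

```text
time_s: 3.55
tcp_pos: [0.5212, 0.2719, 0.1467]
eef_rot: [-179.9, -0.0, -45.6]
contact_force: [-0.1, 0.3, -0.8]
gripper_width: 0.0534
```

Emit:
{"api": "servo_tool", "payload": {
  "targets": [
    {"dx":0,"dy":0,"dz":0,"spin":0,"grip":5},
    {"dx":0,"dy":0,"dz":0,"spin":0,"grip":5},
    {"dx":0,"dy":0,"dz":0,"spin":0,"grip":5},
    {"dx":0,"dy":0,"dz":2,"spin":0,"grip":5},
    {"dx":0,"dy":0,"dz":4.5,"spin":0,"grip":5},
    {"dx":0,"dy":0,"dz":7,"spin":0,"grip":5},
    {"dx":0,"dy":0,"dz":9.5,"spin":0,"grip":5},
    {"dx":0,"dy":0,"dz":12,"spin":0,"grip":5},
    {"dx":0,"dy":0,"dz":14,"spin":0,"grip":5},
    {"dx":0,"dy":0,"dz":14,"spin":0,"grip":5}
  ]
}}

```text
time_s: 4.38
tcp_pos: [0.5226, 0.2723, 0.2906]
eef_rot: [-179.6, -0.1, -45.6]
contact_force: [0.1, -0.1, 0.4]
gripper_width: 0.0042
```

The fingers close slower than I allowed for, so the lift started too early. I'll reopen and check where the brush is.

Emit:
{"api": "servo_tool", "payload": {
  "targets": [
    {"dx":0,"dy":0,"dz":-1,"spin":0,"grip":100},
    {"dx":0,"dy":0,"dz":-2,"spin":0,"grip":100},
    {"dx":0,"dy":0,"dz":-3,"spin":0,"grip":100},
    {"dx":0,"dy":0,"dz":-4,"spin":0,"grip":100},
    {"dx":0,"dy":0,"dz":-5,"spin":0,"grip":100},
    {"dx":0,"dy":0,"dz":-5,"spin":0,"grip":100},
    {"dx":0,"dy":0,"dz":-5,"spin":0,"grip":100},
    {"dx":0,"dy":0,"dz":-5,"spin":0,"grip":100},
    {"dx":0,"dy":0,"dz":-5,"spin":0,"grip":100},
    {"dx":0,"dy":0,"dz":-5,"spin":0,"grip":100}
  ]
}}

```text
time_s: 5.22
tcp_pos: [0.5211, 0.2717, 0.2362]
eef_rot: [-179.9, -0.0, -45.7]
contact_force: [-0.5, 0.6, -0.1]
gripper_width: 0.0657
```

```bash
python3 - <<'E'
from h import *
np.set_printoptions(precision=4,suppress=True)
c=cal("wrist"); s=r.get_state(); im=r.capture("wrist")
print(s["tcp_pos"],s["eef_rot"],s["gripper_width"],s["time_s"])
for P in [(.5203,.2728,.1945),(.523,.2712,.08)]: u=proj("wrist",P,c); print(u); cv2.circle(im,tuple(int(v) for v in u),3,(0,0,255),1)
cv2.imwrite("pics/w2.png",im)
E
```

```text
[0.5211 0.2717 0.2362] [-179.9397   -0.0076  -45.6502] 0.06570130488355139 5.2167
[253.4022 200.943 ]
[252.8528 163.608 ]
```

View pics/w2.png

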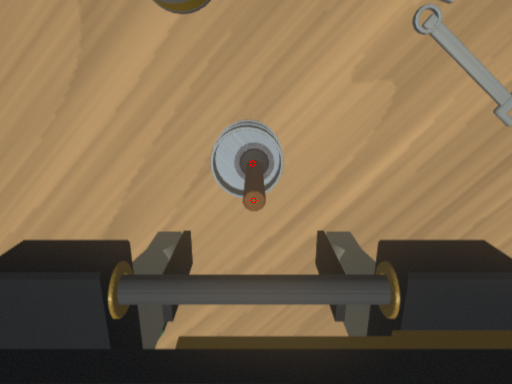

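The brush is untouched, with its end at (254,201). I'll descend again and allow enough time to close.

Emit:
{"api": "servo_tool", "payload": {
  "targets": [
    {"dx":0,"dy":0,"dz":-3,"spin":0,"grip":70},
    {"dx":0,"dy":0,"dz":-6,"spin":0,"grip":70},
    {"dx":0,"dy":0,"dz":-9,"spin":0,"grip":70},
    {"dx":0,"dy":0,"dz":-9.4,"spin":0,"grip":70},
    {"dx":0,"dy":0,"dz":-9.4,"spin":0,"grip":0},
    {"dx":0,"dy":0,"dz":-9.4,"spin":0,"grip":0},
    {"dx":0,"dy":0,"dz":-9.4,"spin":0,"grip":0},
    {"dx":0,"dy":0,"dz":-9.4,"spin":0,"grip":0},
    {"dx":0,"dy":0,"dz":-9.4,"spin":0,"grip":0},
    {"dx":0,"dy":0,"dz":-9.4,"spin":0,"grip":0}
  ],
  "squeeze": 30
}}

```text
time_s: 6.1
tcp_pos: [0.5211, 0.2718, 0.1426]
eef_rot: [-179.9, 0.0, -45.7]
contact_force: [-0.3, 0.0, 0.3]
gripper_width: 0.0269
```

Emit:
{"api": "servo_tool", "payload": {
  "targets": [
    {"dx":0,"dy":0,"dz":0,"spin":0,"grip":0},
    {"dx":0,"dy":0,"dz":0,"spin":0,"grip":0},
    {"dx":0,"dy":0,"dz":0,"spin":0,"grip":0},
    {"dx":0,"dy":0,"dz":0,"spin":0,"grip":0},
    {"dx":0,"dy":0,"dz":0,"spin":0,"grip":0},
    {"dx":0,"dy":0,"dz":0,"spin":0,"grip":0},
    {"dx":0,"dy":0,"dz":0,"spin":0,"grip":0},
    {"dx":0,"dy":0,"dz":0,"spin":0,"grip":0},
    {"dx":0,"dy":0,"dz":0,"spin":0,"grip":0},
    {"dx":0,"dy":0,"dz":0,"spin":0,"grip":0}
  ]
}}

```text
time_s: 6.93
tcp_pos: [0.5211, 0.2716, 0.142]
eef_rot: [-180.0, -0.0, -45.6]
contact_force: [0.5, -0.1, 6.1]
gripper_width: 0.0166
```

Emit:
{"api": "servo_tool", "payload": {
  "targets": [
    {"dx":0,"dy":0,"dz":2.5,"spin":0,"grip":0},
    {"dx":0,"dy":0,"dz":5,"spin":0,"grip":0},
    {"dx":0,"dy":0,"dz":8,"spin":0,"grip":0},
    {"dx":0,"dy":0,"dz":11,"spin":0,"grip":0},
    {"dx":0,"dy":0,"dz":14,"spin":0,"grip":0},
    {"dx":0.3,"dy":-3,"dz":15,"spin":0,"grip":0},
    {"dx":0.7,"dy":-6.5,"dz":15,"spin":0,"grip":0},
    {"dx":1.1,"dy":-10,"dz":15,"spin":0,"grip":0},
    {"dx":1.5,"dy":-13.5,"dz":15,"spin":0,"grip":0},
    {"dx":1.9,"dy":-17,"dz":15,"spin":0,"grip":0}
  ]
}}

```text
time_s: 7.77
tcp_pos: [0.5391, 0.1, 0.2908]
eef_rot: [179.9, 0.1, -45.6]
contact_force: [1.3, 0.6, -2.4]
gripper_width: 0.0175
```

Emit:
{"api": "servo_tool", "payload": {
  "targets": [
    {"dx":0.3,"dy":-3.5,"dz":0,"spin":0,"grip":0},
    {"dx":0.7,"dy":-7,"dz":0,"spin":0,"grip":0},
    {"dx":1.0,"dy":-10,"dz":0,"spin":0,"grip":0},
    {"dx":1.3,"dy":-12.5,"dz":0,"spin":0,"grip":0},
    {"dx":1.35,"dy":-13.5,"dz":0,"spin":0,"grip":0},
    {"dx":1.35,"dy":-13.5,"dz":0,"spin":0,"grip":0},
    {"dx":1.35,"dy":-13.5,"dz":0,"spin":0,"grip":0},
    {"dx":1.35,"dy":-13.5,"dz":0,"spin":0,"grip":0},
    {"dx":1.35,"dy":-13.5,"dz":0,"spin":0,"grip":0},
    {"dx":1.35,"dy":-13.5,"dz":0,"spin":0,"grip":0}
  ]
}}

```text
time_s: 8.6
tcp_pos: [0.5532, -0.0325, 0.2915]
eef_rot: [180.0, 0.0, -45.6]
contact_force: [-0.0, 0.8, -0.1]
gripper_width: 0.0171
```

```bash
python3 - <<'E'
from h import *
np.set_printoptions(precision=4,suppress=True)
s=r.get_state(); print(s["tcp_pos"],s["eef_rot"],s["gripper_width"],s["time_s"],s["joints"])
im=r.capture("scene"); c=cal("scene")
p=s["tcp_pos"]; 
for P in [p+[0,0,-.137],p+[0,0,-.079],(.5535,-.033,.105)]: u=proj("scene",P,c); cv2.circle(im,tuple(int(round(v)) for v in u),2,(0,0,255),-1); print(u)
w=r.capture("wrist"); 
a=cv2.resize(im[80:270,140:330],(570,570),interpolation=cv2.INTER_CUBIC)
w=cv2.resize(w[:192],(512//2,96)); 
cv2.imwrite("pics/s2.png",a)
E
```

```text
[ 0.5532 -0.0325  0.2915] [179.9973   0.012  -45.577 ] 0.017080620915659945 8.6 [ 16.874    6.2319  -5.002   -0.0096 -78.774   27.5509]
[238.8384 180.5897]
[238.4906 160.4927]
[239.0207 196.4733]
```

View pics/s2.png

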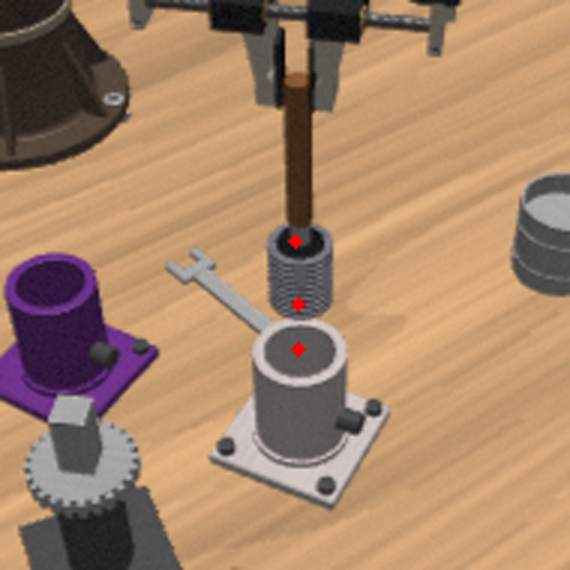

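The brush hangs upright and centred above the barrel, with the tip at about (298,305) in the crop and the rim centre at (298,350). Strokes next.

Emit:
{"api": "servo_tool", "payload": {
  "targets": [
    {"dx":0,"dy":0,"dz":-2,"spin":0,"grip":0},
    {"dx":0,"dy":0,"dz":-4,"spin":0,"grip":0},
    {"dx":0,"dy":0,"dz":-6,"spin":0,"grip":0},
    {"dx":0,"dy":0,"dz":-8,"spin":0,"grip":0},
    {"dx":0,"dy":0,"dz":-9.5,"spin":0,"grip":0},
    {"dx":0,"dy":0,"dz":-10.5,"spin":0,"grip":0},
    {"dx":0,"dy":0,"dz":-11.5,"spin":0,"grip":0},
    {"dx":0,"dy":0,"dz":-11.5,"spin":0,"grip":0},
    {"dx":0,"dy":0,"dz":-11.5,"spin":0,"grip":0},
    {"dx":0,"dy":0,"dz":-11.5,"spin":0,"grip":0}
  ]
}}

```text
time_s: 9.53
tcp_pos: [0.554, -0.0334, 0.1775]
eef_rot: [-179.9, -0.1, -45.6]
contact_force: [0.6, 0.1, -0.6]
gripper_width: 0.0168
```

```bash
python3 - <<'E'
from h import *
np.set_printoptions(precision=4,suppress=True)
s=r.get_state(); print(s["tcp_pos"],s["eef_rot"],s["gripper_width"],s["time_s"],s["contact_force"])
im=r.capture("scene"); c=cal("scene")
g=im[60:260,140:330]
cv2.imwrite("pics/s3.png",cv2.resize(g,None,fx=3,fy=3,interpolation=cv2.INTER_CUBIC))
p=s["tcp_pos"]
print(3*(proj("scene",p+[0,0,.051],c)-[140,60]),3*(proj("scene",p+[0,0,-.062],c)-[140,60]))
E
```

```text
[ 0.554  -0.0334  0.1775] [-179.9413   -0.0555  -45.6366] 0.016830060798896006 9.5333 [ 0.6018  0.1387 -0.5956]
[294.7364 284.8271] [296.7741 400.3072]
```

View pics/s3.png

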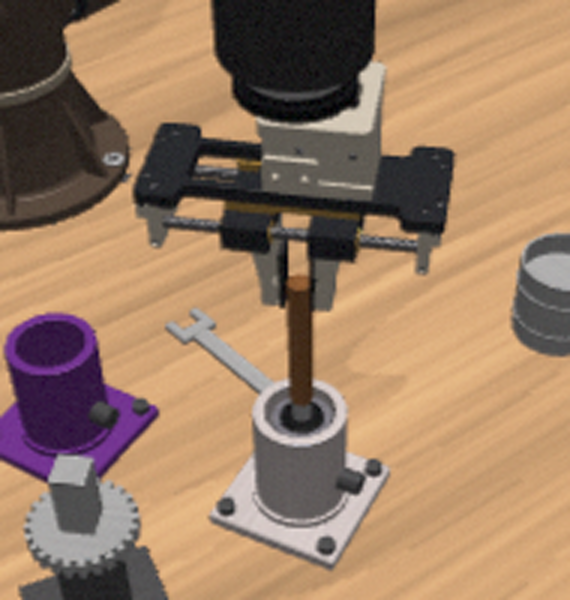

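The brush is fully inside. The handle end at (299,283) and the neck at (301,405) match the predicted depth. I'll press slightly further toward the hub, then continue the strokes.

Emit:
{"api": "servo_tool", "payload": {
  "targets": [
    {"dx":0,"dy":0,"dz":-0.3,"spin":0,"grip":0},
    {"dx":0,"dy":0,"dz":-0.3,"spin":0,"grip":0},
    {"dx":0,"dy":0,"dz":1.5,"spin":0,"grip":0},
    {"dx":0,"dy":0,"dz":3,"spin":0,"grip":0},
    {"dx":0,"dy":0,"dz":4.5,"spin":0,"grip":0},
    {"dx":0,"dy":0,"dz":6,"spin":0,"grip":0},
    {"dx":0,"dy":0,"dz":6,"spin":0,"grip":0},
    {"dx":0,"dy":0,"dz":6,"spin":0,"grip":0},
    {"dx":0,"dy":0,"dz":6,"spin":0,"grip":0},
    {"dx":0,"dy":0,"dz":6,"spin":0,"grip":0}
  ]
}}

```text
time_s: 10.42
tcp_pos: [0.5527, -0.0336, 0.2356]
eef_rot: [179.9, 0.1, -45.7]
contact_force: [-0.3, 0.8, -0.9]
gripper_width: 0.017
```

Emit:
{"api": "servo_tool", "payload": {
  "targets": [
    {"dx":0,"dy":0,"dz":-1.5,"spin":0,"grip":0},
    {"dx":0,"dy":0,"dz":-3,"spin":0,"grip":0},
    {"dx":0,"dy":0,"dz":-4.5,"spin":0,"grip":0},
    {"dx":0,"dy":0,"dz":-5.5,"spin":0,"grip":0},
    {"dx":0,"dy":0,"dz":-6.3,"spin":0,"grip":0},
    {"dx":0,"dy":0,"dz":-6.3,"spin":0,"grip":0},
    {"dx":0,"dy":0,"dz":-6.3,"spin":0,"grip":0},
    {"dx":0,"dy":0,"dz":-6.3,"spin":0,"grip":0},
    {"dx":0,"dy":0,"dz":-6.3,"spin":0,"grip":0},
    {"dx":0,"dy":0,"dz":-6.3,"spin":0,"grip":0}
  ]
}}

```text
time_s: 11.25
tcp_pos: [0.5535, -0.0335, 0.1739]
eef_rot: [-180.0, -0.0, -45.7]
contact_force: [-0.2, -0.4, -1.2]
gripper_width: 0.017
```

Emit:
{"api": "servo_tool", "payload": {
  "targets": [
    {"dx":0,"dy":0,"dz":1.5,"spin":0,"grip":0},
    {"dx":0,"dy":0,"dz":3,"spin":0,"grip":0},
    {"dx":0,"dy":0,"dz":4.5,"spin":0,"grip":0},
    {"dx":0,"dy":0,"dz":6,"spin":0,"grip":0},
    {"dx":0,"dy":0,"dz":6.3,"spin":0,"grip":0},
    {"dx":0,"dy":0,"dz":6.3,"spin":0,"grip":0},
    {"dx":0,"dy":0,"dz":6.3,"spin":0,"grip":0},
    {"dx":0,"dy":0,"dz":9,"spin":0,"grip":0},
    {"dx":0,"dy":0,"dz":12,"spin":0,"grip":0},
    {"dx":0,"dy":0,"dz":12,"spin":0,"grip":0}
  ]
}}

```text
time_s: 12.08
tcp_pos: [0.5554, -0.0339, 0.2981]
eef_rot: [-179.8, -0.3, -45.6]
contact_force: [0.8, 0.4, 0.7]
gripper_width: 0.017
```

Emit:
{"api": "servo_tool", "payload": {
  "targets": [
    {"dx":-0.2,"dy":3,"dz":0,"spin":0,"grip":0},
    {"dx":-0.5,"dy":6.5,"dz":0,"spin":0,"grip":0},
    {"dx":-0.8,"dy":10,"dz":0,"spin":0,"grip":0},
    {"dx":-1.1,"dy":13.5,"dz":0,"spin":0,"grip":0},
    {"dx":-1.4,"dy":17,"dz":0,"spin":0,"grip":0},
    {"dx":-1.7,"dy":20.5,"dz":0,"spin":0,"grip":0},
    {"dx":-2,"dy":24,"dz":0,"spin":0,"grip":0},
    {"dx":-2.3,"dy":27,"dz":0,"spin":0,"grip":0},
    {"dx":-2.6,"dy":29.5,"dz":0,"spin":0,"grip":0},
    {"dx":-2.7,"dy":30.6,"dz":0,"spin":0,"grip":0}
  ]
}}

```text
time_s: 12.92
tcp_pos: [0.5253, 0.2753, 0.2916]
eef_rot: [179.9, 0.0, -45.5]
contact_force: [-0.1, -1.1, -0.3]
gripper_width: 0.0169
```

Emit:
{"api": "servo_tool", "payload": {
  "targets": [
    {"dx":0,"dy":0,"dz":0,"spin":0,"grip":0},
    {"dx":0,"dy":0,"dz":0,"spin":0,"grip":0},
    {"dx":0,"dy":0,"dz":0,"spin":0,"grip":0},
    {"dx":0,"dy":0,"dz":-2.5,"spin":0,"grip":0},
    {"dx":0,"dy":0,"dz":-5,"spin":0,"grip":0},
    {"dx":0,"dy":0,"dz":-7.5,"spin":0,"grip":0},
    {"dx":0,"dy":0,"dz":-10,"spin":0,"grip":0},
    {"dx":0,"dy":0,"dz":-12,"spin":0,"grip":0},
    {"dx":0,"dy":0,"dz":-13,"spin":0,"grip":0},
    {"dx":0,"dy":0,"dz":-13,"spin":0,"grip":0}
  ]
}}

```text
time_s: 13.75
tcp_pos: [0.5253, 0.2705, 0.1613]
eef_rot: [179.8, 0.0, -45.7]
contact_force: [-0.5, -0.6, -1.2]
gripper_width: 0.0169
```

Tip is about 24 mm above the bench. I'll lower it to the floor of the tin, let go, and back off.

Emit:
{"api": "servo_tool", "payload": {
  "targets": [
    {"dx":0,"dy":0,"dz":-1,"spin":0,"grip":0},
    {"dx":0,"dy":0,"dz":-1.8,"spin":0,"grip":0},
    {"dx":0,"dy":0,"dz":-1.9,"spin":0,"grip":0},
    {"dx":0,"dy":0,"dz":-1.9,"spin":0,"grip":0},
    {"dx":0,"dy":0,"dz":-1.9,"spin":0,"grip":0},
    {"dx":0,"dy":0,"dz":-1.9,"spin":0,"grip":20},
    {"dx":0,"dy":0,"dz":-1.9,"spin":0,"grip":50},
    {"dx":0,"dy":0,"dz":-1.9,"spin":0,"grip":75},
    {"dx":0,"dy":0,"dz":-1.9,"spin":0,"grip":75},
    {"dx":0,"dy":0,"dz":-1.9,"spin":0,"grip":75}
  ]
}}

```text
time_s: 14.58
tcp_pos: [0.5264, 0.2726, 0.1448]
eef_rot: [-180.0, -0.0, -45.6]
contact_force: [-0.5, -0.7, -0.8]
gripper_width: 0.0386
```

Emit:
{"api": "servo_tool", "payload": {
  "targets": [
    {"dx":0,"dy":0,"dz":0,"spin":0,"grip":75},
    {"dx":0,"dy":0,"dz":0,"spin":0,"grip":75},
    {"dx":0,"dy":0,"dz":0,"spin":0,"grip":75},
    {"dx":0,"dy":0,"dz":2,"spin":0,"grip":75},
    {"dx":0,"dy":0,"dz":4,"spin":0,"grip":75},
    {"dx":0,"dy":0,"dz":7,"spin":0,"grip":75},
    {"dx":0,"dy":0,"dz":10,"spin":0,"grip":75},
    {"dx":0,"dy":0,"dz":12,"spin":0,"grip":75},
    {"dx":0,"dy":0,"dz":12,"spin":0,"grip":75},
    {"dx":0,"dy":0,"dz":12,"spin":0,"grip":75}
  ]
}}

```text
time_s: 15.42
tcp_pos: [0.5267, 0.2729, 0.2659]
eef_rot: [-179.8, 0.0, -45.7]
contact_force: [0.2, 0.3, -0.7]
gripper_width: 0.0657
```

```bash
python3 - <<'E'
from h import *
np.set_printoptions(precision=4,suppress=True)
c=cal("wrist"); s=r.get_state(); im=r.capture("wrist")
print(s["tcp_pos"],s["eef_rot"],s["gripper_width"],s["time_s"])
for P in [(.527,.273,.1945),(.527,.273,.08)]: u=proj("wrist",P,c); print(u); cv2.circle(im,tuple(int(v) for v in u),3,(0,0,255),1)
for k in ["brush_tip","tin"]:
    for d in r.cut_out(k,"wrist")[:1]: print(k,d["p"],d["extent"])
cv2.imwrite("pics/w3.png",im)
E
```

```text
[0.5267 0.2729 0.2659] [-179.8406    0.0095  -45.6573] 0.06574304923904209 15.4167
[253.5565 187.6516]
[253.8683 159.2688]
brush_tip 0.93 [233.2, 139.7, 273.2, 202.3]
tin 0.66 [220.1, 119.1, 283.5, 189.8]
```

View pics/w3.png

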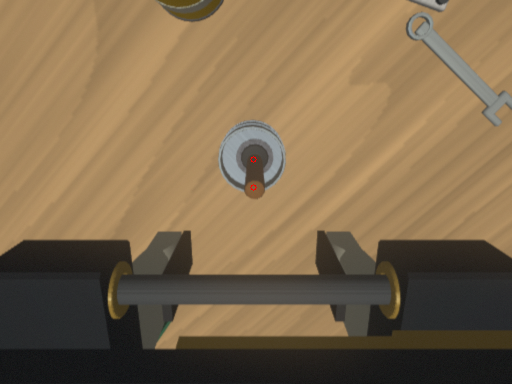

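The brush stands upright in the tin, with its end at (254,188), and it's released. Next I'll move over the pump for a close look, turning on the way.

Emit:
{"api": "servo_tool", "payload": {
  "targets": [
    {"dx":0.2,"dy":-3,"dz":0,"spin":-0.11,"grip":75},
    {"dx":0.5,"dy":-6.5,"dz":0,"spin":-0.22,"grip":75},
    {"dx":0.8,"dy":-10,"dz":0,"spin":-0.33,"grip":75},
    {"dx":1.1,"dy":-13.5,"dz":0,"spin":-0.44,"grip":75},
    {"dx":1.4,"dy":-17,"dz":0,"spin":-0.55,"grip":75},
    {"dx":1.7,"dy":-20.5,"dz":0,"spin":-0.66,"grip":75},
    {"dx":2,"dy":-24,"dz":0,"spin":-0.77,"grip":75},
    {"dx":2.3,"dy":-27,"dz":0,"spin":-0.88,"grip":75},
    {"dx":2.6,"dy":-29.5,"dz":0,"spin":-0.99,"grip":75},
    {"dx":2.7,"dy":-30.6,"dz":0,"spin":-1.1,"grip":75}
  ]
}}

```text
time_s: 16.4
tcp_pos: [0.5526, -0.0364, 0.2633]
eef_rot: [179.9, -0.1, -109.1]
contact_force: [-0.6, 0.3, -0.1]
gripper_width: 0.0656
```

Emit:
{"api": "servo_tool", "payload": {
  "targets": [
    {"dx":0,"dy":0,"dz":0,"spin":-0.1,"grip":75},
    {"dx":0,"dy":0,"dz":0,"spin":-0.2,"grip":75},
    {"dx":0,"dy":0,"dz":0,"spin":-0.3,"grip":75},
    {"dx":0,"dy":0,"dz":0,"spin":-0.4,"grip":75},
    {"dx":0,"dy":0,"dz":0,"spin":-0.47,"grip":75},
    {"dx":0,"dy":0,"dz":0,"spin":-0.47,"grip":75},
    {"dx":0,"dy":0,"dz":0,"spin":-0.47,"grip":75},
    {"dx":0,"dy":0,"dz":0,"spin":-0.47,"grip":75},
    {"dx":0,"dy":0,"dz":0,"spin":-0.47,"grip":75},
    {"dx":0,"dy":0,"dz":0,"spin":-0.47,"grip":75}
  ]
}}

```text
time_s: 17.23
tcp_pos: [0.5532, -0.0335, 0.2644]
eef_rot: [180.0, -0.0, -135.5]
contact_force: [-0.1, 0.8, 0.5]
gripper_width: 0.0659
```

```bash
python3 - <<'E'
from h import *
np.set_printoptions(precision=4,suppress=True)
c=cal("wrist"); s=r.get_state(); im=r.capture("wrist")
print(s["tcp_pos"],s["eef_rot"],s["gripper_width"],s["time_s"])
np.savez("pumpcal.npz",K=c[0],T=c[1])
cv2.imwrite("pics/w4raw.png",im)
p=proj("wrist",(.5535,-.033,.06),c); print(p)
x,y=int(p[0]),int(p[1]); x0,y0=max(x-80,0),max(y-70,0)
for P in [(.5535,-.033,.035),(.5535,-.033,.105)]: print(5*(proj("wrist",P,c)-[x0,y0]))
for q in range(4):
    a=np.radians(26.5+90*q); P=(.5535+.022*np.cos(a),-.033+.022*np.sin(a),.035); print("slot",5*(proj("wrist",P,c)-[x0,y0]))
print(x0,y0)
g=cv2.resize(im[y0:y0+116,x0:x0+160],None,fx=5,fy=5,interpolation=cv2.INTER_CUBIC)
cv2.imwrite("pics/w4.png",g)
E
```

```text
[ 0.5532 -0.0335  0.2644] [ 179.9919   -0.0147 -135.5402] 0.06591400193237112 17.2333
[254.0379 156.414 ]
[400.1491 332.6925]
[400.2754 393.3823]
slot [374.4088 411.2947]
slot [480.4592 358.3634]
slot [426.6492 251.7705]
slot [319.0882 306.7816]
174 86
```

View pics/w4.png

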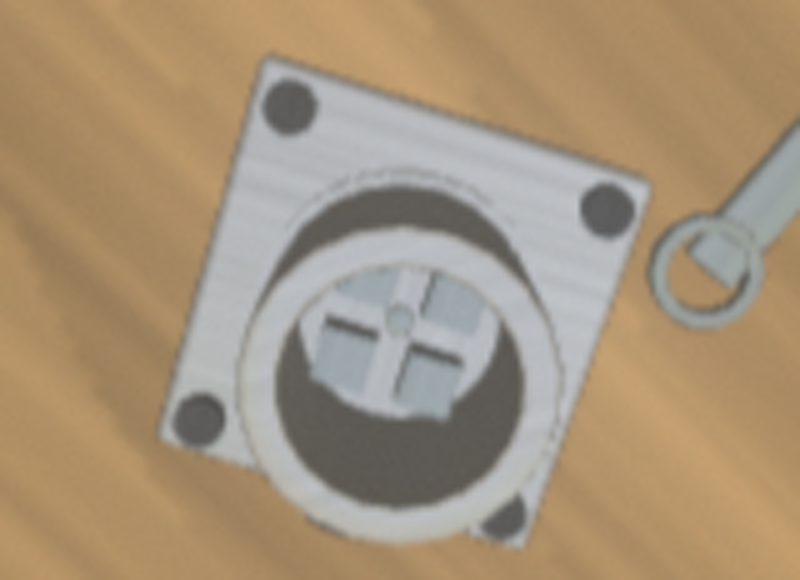

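```bash
cat > fit.py <<'E'
from h import *
from scipy.optimize import least_squares
np.set_printoptions(precision=4,suppress=True)
z=np.load("pumpcal.npz"); c=(z["K"],z["T"])
f=lambda x,y:np.array([174+(x-2)/5,86+(y-2)/5])
Q=[]
for P,uv in [((-55,55,12),(265,58)),((-55,-55,12),(650,183)),((55,-55,12),(522,547)),((55,55,12),(160,437))]: Q.append((P,f(*uv)))
# which corner is which: order by nominal
def W(p,P,dz=0):
    a=p[2];R=np.array([[np.cos(a),-np.sin(a)],[np.sin(a),np.cos(a)]]); return np.r_[R@np.array(P[:2])/1000+p[:2],P[2]/1000]
p0=np.array([.5535,-.033,np.radians(26.5)])
corners=[f(265,58),f(650,183),f(522,547),f(160,437)]
Q=[]
for P in [(-55,-55,12),(-55,55,12),(55,-55,12),(55,55,12)]:
    u=proj("w",W(p0,P),c); k=min(corners,key=lambda q:np.linalg.norm(q-u)); Q.append((P,k)); print(P,u,k)
Q2=[((0,0,105),f(400,385)),((0,0,22),f(400,320))]
for name,S in [("corners",Q),("rim",Q2[:1]),("pin",Q2[1:]),("all",Q+Q2)]:
    r_=least_squares(lambda p:np.concatenate([proj("w",W(p,P),c)-k for P,k in S]),p0)
    print(name,r_.x[:2],np.degrees(r_.x[2]),np.abs(r_.fun).max())
E
python3 fit.py
```

```text
(-55, -55, 12) [226.8247  96.5812] [226.6  97.2]
(-55, 55, 12) [306.0467 122.9756] [303.6 122.2]
(55, -55, 12) [204.3906 174.4834] [205.6 173. ]
(55, 55, 12) [278.8467 197.4828] [278. 195.]
corners [ 0.5532 -0.0344] 26.97735664378354 1.6940572891758165
rim [ 0.5522 -0.035 ] 26.5 1.2378235965115891e-06
pin [ 0.5529 -0.0344] 26.5 1.6278437442451832e-07
all [ 0.5529 -0.0346] 26.979320123596207 1.7805946796017906
```

Wrist fit: pump at (0.553, -0.0343), yaw about 27°. The slots and pin are clear, with the pin at (400,320) and the rim centre at (400,385). On to the shaft.

Emit:
{"api": "servo_tool", "payload": {
  "targets": [
    {"dx":0.2,"dy":-3,"dz":0,"spin":0,"grip":75},
    {"dx":0.4,"dy":-6,"dz":0,"spin":0,"grip":75},
    {"dx":0.6,"dy":-9,"dz":0,"spin":0,"grip":75},
    {"dx":0.8,"dy":-12,"dz":0,"spin":0,"grip":75},
    {"dx":1,"dy":-15,"dz":0,"spin":0,"grip":75},
    {"dx":1.1,"dy":-17.5,"dz":0,"spin":0,"grip":75},
    {"dx":1.1,"dy":-18.6,"dz":0,"spin":0,"grip":75},
    {"dx":1.1,"dy":-18.6,"dz":0,"spin":0,"grip":75},
    {"dx":1.1,"dy":-18.6,"dz":0,"spin":0,"grip":75},
    {"dx":1.1,"dy":-18.6,"dz":0,"spin":0,"grip":75}
  ]
}}

```text
time_s: 18.12
tcp_pos: [0.5642, -0.2189, 0.2646]
eef_rot: [180.0, 0.0, -135.6]
contact_force: [0.5, 0.1, -0.1]
gripper_width: 0.0658
```

```bash
python3 - <<'E'
from h import *
np.set_printoptions(precision=4,suppress=True)
c=cal("wrist"); s=r.get_state(); im=r.capture("wrist")
print(s["tcp_pos"],s["eef_rot"],s["gripper_width"],s["time_s"])
np.savez("shaftcal.npz",K=c[0],T=c[1])
p=proj("wrist",(.564,-.219,.14),c)
x,y=int(p[0]),int(p[1]); x0,y0=max(x-80,0),max(y-58,0); print(x0,y0)
for P in [(.564,-.219,.176),(.564,-.219,.124)]: print(5*(proj("wrist",P,c)-[x0,y0]))
cv2.imwrite("pics/w5.png",cv2.resize(im[y0:y0+116,x0:x0+160],None,fx=5,fy=5,interpolation=cv2.INTER_CUBIC))
E
```

```text
[ 0.5642 -0.2189  0.2646] [ 179.9915    0.0102 -135.5876] 0.06579642027923763 18.1167
174 113
[400.2311 343.3303]
[400.1225 274.7461]
```

View pics/w5.png

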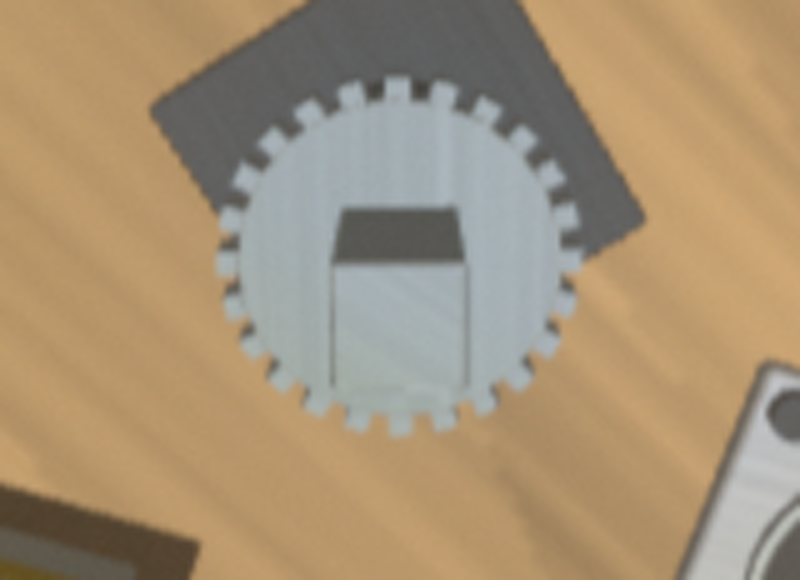

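```bash
python3 - <<'E'
from h import *
np.set_printoptions(precision=4,suppress=True)
z=np.load("shaftcal.npz"); c=(z["K"],z["T"])
f=lambda x,y:np.array([174+(x-2)/5,113+(y-2)/5])
print("gear",atz("w",f(400,257),.124,c))
a=np.array([atz("w",f(*p),.176,c) for p in [(332,264),(467,264)]]); d=a[1]-a[0]; print("tang edge",a,np.linalg.norm(d),np.degrees(np.arctan2(d[1],d[0])))
n=np.array([-d[1],d[0],0])/np.linalg.norm(d)
m=a.mean(0); print(m+.012*n,m-.012*n)
# two-point height check: tang base edge at gear top
b=np.array([atz("w",f(*p),.124,c) for p in [(343,208),(458,208)]]); print("base edge",b,np.linalg.norm(b[1]-b[0]),b.mean(0)-m)
E
```

```text
gear [ 0.5613 -0.2223  0.124 ]
tang edge [[ 0.562  -0.2382  0.176 ]
 [ 0.5455 -0.2213  0.176 ]] 0.02366795983363749 134.37647028790093
[ 0.5452 -0.2381  0.176 ] [ 0.5623 -0.2213  0.176 ]
base edge [[ 0.5621 -0.2378  0.124 ]
 [ 0.5456 -0.2209  0.124 ]] 0.02361896426606464 [ 0.0001  0.0003 -0.052 ]
```

Tang edges are aligned with the jaws. By the wrist camera the shaft axis is (0.562, -0.2217), heading 44.4°. I'll descend, grip and wait.

Emit:
{"api": "servo_tool", "payload": {
  "targets": [
    {"dx":-0.2,"dy":-0.2,"dz":-3,"spin":0,"grip":75},
    {"dx":-0.2,"dy":-0.2,"dz":-6,"spin":0,"grip":75},
    {"dx":-0.2,"dy":-0.2,"dz":-9,"spin":0,"grip":75},
    {"dx":-0.2,"dy":-0.2,"dz":-11,"spin":0,"grip":75},
    {"dx":-0.2,"dy":-0.2,"dz":-12.5,"spin":0,"grip":75},
    {"dx":-0.2,"dy":-0.2,"dz":-13.1,"spin":0,"grip":75},
    {"dx":-0.2,"dy":-0.2,"dz":-13.1,"spin":0,"grip":75},
    {"dx":-0.2,"dy":-0.2,"dz":-13.1,"spin":0,"grip":10},
    {"dx":-0.2,"dy":-0.2,"dz":-13.1,"spin":0,"grip":10},
    {"dx":-0.2,"dy":-0.2,"dz":-13.1,"spin":0,"grip":10}
  ],
  "squeeze": 50
}}

```text
time_s: 19.0
tcp_pos: [0.5631, -0.2215, 0.135]
eef_rot: [-179.9, 0.1, -135.6]
contact_force: [-0.8, 0.2, 0.5]
gripper_width: 0.0514
```

Emit:
{"api": "servo_tool", "payload": {
  "targets": [
    {"dx":0,"dy":0,"dz":0,"spin":0,"grip":10},
    {"dx":0,"dy":0,"dz":0,"spin":0,"grip":10},
    {"dx":0,"dy":0,"dz":0,"spin":0,"grip":10},
    {"dx":0,"dy":0,"dz":0,"spin":0,"grip":10},
    {"dx":0,"dy":0,"dz":0,"spin":0,"grip":10},
    {"dx":0,"dy":0,"dz":0,"spin":0,"grip":10},
    {"dx":0,"dy":0,"dz":0,"spin":0,"grip":10},
    {"dx":0,"dy":0,"dz":0,"spin":0,"grip":10},
    {"dx":0,"dy":0,"dz":0,"spin":0,"grip":10},
    {"dx":0,"dy":0,"dz":0,"spin":0,"grip":10}
  ]
}}

```text
time_s: 19.83
tcp_pos: [0.5623, -0.2216, 0.1337]
eef_rot: [-180.0, 0.0, -135.6]
contact_force: [-0.6, 1.0, 3.1]
gripper_width: 0.0232
```

Emit:
{"api": "servo_tool", "payload": {
  "targets": [
    {"dx":0,"dy":0,"dz":2.5,"spin":0,"grip":10},
    {"dx":0,"dy":0,"dz":5,"spin":0,"grip":10},
    {"dx":0,"dy":0,"dz":7.5,"spin":0,"grip":10},
    {"dx":0,"dy":0,"dz":10,"spin":0,"grip":10},
    {"dx":0,"dy":0,"dz":12,"spin":0,"grip":10},
    {"dx":0,"dy":0,"dz":12,"spin":0,"grip":10},
    {"dx":-0.1,"dy":2,"dz":12,"spin":-0.05,"grip":10},
    {"dx":-0.2,"dy":4,"dz":12,"spin":-0.1,"grip":10},
    {"dx":-0.3,"dy":6.5,"dz":12,"spin":-0.15,"grip":10},
    {"dx":-0.4,"dy":9,"dz":12,"spin":-0.2,"grip":10}
  ]
}}

```text
time_s: 20.67
tcp_pos: [0.5574, -0.1308, 0.2519]
eef_rot: [179.9, -0.1, -147.3]
contact_force: [0.7, -0.4, -2.3]
gripper_width: 0.023
```

Emit:
{"api": "servo_tool", "payload": {
  "targets": [
    {"dx":-0.1,"dy":2.5,"dz":0,"spin":-0.05,"grip":10},
    {"dx":-0.2,"dy":5,"dz":0,"spin":-0.1,"grip":10},
    {"dx":-0.4,"dy":7.5,"dz":0,"spin":-0.105,"grip":10},
    {"dx":-0.5,"dy":9,"dz":0,"spin":-0.105,"grip":10},
    {"dx":-0.5,"dy":9.7,"dz":0,"spin":-0.105,"grip":10},
    {"dx":-0.5,"dy":9.7,"dz":0,"spin":-0.105,"grip":10},
    {"dx":-0.5,"dy":9.7,"dz":0,"spin":-0.105,"grip":10},
    {"dx":-0.5,"dy":9.7,"dz":0,"spin":-0.105,"grip":10},
    {"dx":-0.5,"dy":9.7,"dz":0,"spin":-0.105,"grip":10},
    {"dx":-0.5,"dy":9.7,"dz":0,"spin":-0.105,"grip":10}
  ]
}}

```text
time_s: 21.5
tcp_pos: [0.5532, -0.0354, 0.2534]
eef_rot: [180.0, -0.0, -153.1]
contact_force: [1.2, -0.7, -3.0]
gripper_width: 0.0227
```

```bash
python3 - <<'E'
from h import *
np.set_printoptions(precision=4,suppress=True)
s=r.get_state(); print(s["tcp_pos"],s["eef_rot"],s["gripper_width"],s["time_s"],s["contact_force"])
p=s["tcp_pos"]; c=cal("scene"); im=r.capture("scene"); 
x0,y0=190,110
for n,P in [("foot",p-[0,0,.1157]),("gear",p-[0,0,.0097]),("tang",p+[0,0,.0423]),("rim",(.553,-.0345,.105))]: print(n,5*(proj("scene",P,c)-[x0,y0]))
print(proj("scene",p-[0,0,.1157],c))
cv2.imwrite("pics/s4.png",cv2.resize(im[y0:y0+120,x0:x0+110],None,fx=5,fy=5,interpolation=cv2.INTER_CUBIC))
E
```

```text
[ 0.5532 -0.0354  0.2534] [ 179.9972   -0.0173 -153.1485] 0.022683963618308253 21.5 [ 1.2015 -0.6935 -3.0031]
foot [239.4952 383.04  ]
gear [235.7998 196.9405]
tang [233.7297  92.6909]
rim [241.7544 433.1684]
[237.899 186.608]
```

View pics/s4.png

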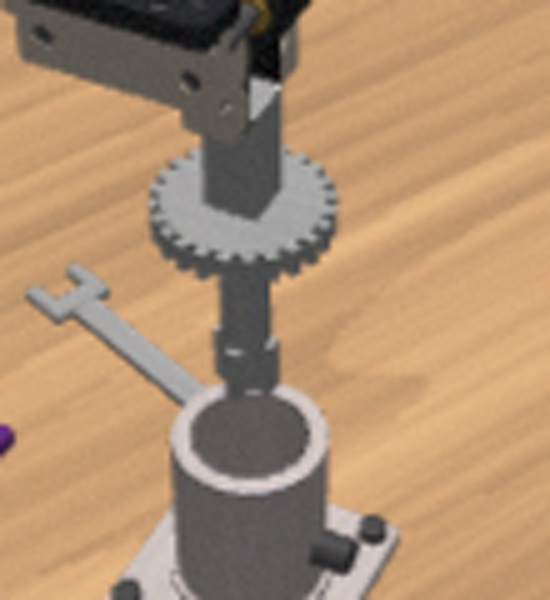

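Gear centre (244,205) and rim centre (250,438) are offset equally from their projections, so the shaft is aligned to within about 1 mm. I'll lower it to just above the hub.

Emit:
{"api": "servo_tool", "payload": {
  "targets": [
    {"dx":0,"dy":0.1,"dz":-2,"spin":0,"grip":10},
    {"dx":0,"dy":0.1,"dz":-4,"spin":0,"grip":10},
    {"dx":0,"dy":0.1,"dz":-6,"spin":0,"grip":10},
    {"dx":0,"dy":0.1,"dz":-8,"spin":0,"grip":10},
    {"dx":0,"dy":0.1,"dz":-9.2,"spin":0,"grip":10},
    {"dx":0,"dy":0.1,"dz":-9.8,"spin":0,"grip":10},
    {"dx":0,"dy":0.1,"dz":-9.8,"spin":0,"grip":10},
    {"dx":0,"dy":0.1,"dz":-9.8,"spin":0,"grip":10},
    {"dx":0,"dy":0.1,"dz":-9.8,"spin":0,"grip":10},
    {"dx":0,"dy":0.1,"dz":-9.8,"spin":0,"grip":10}
  ]
}}

```text
time_s: 22.38
tcp_pos: [0.554, -0.0335, 0.1567]
eef_rot: [-180.0, 0.1, -153.1]
contact_force: [-0.5, 0.1, -2.5]
gripper_width: 0.023
```

Emit:
{"api": "servo_tool", "payload": {
  "targets": [
    {"dx":0,"dy":0,"dz":-0.2,"spin":0,"grip":10},
    {"dx":0,"dy":0,"dz":-0.4,"spin":0,"grip":10},
    {"dx":0,"dy":0,"dz":-0.6,"spin":0,"grip":10},
    {"dx":0,"dy":0,"dz":-0.8,"spin":0,"grip":10},
    {"dx":0,"dy":0,"dz":-0.9,"spin":0,"grip":10},
    {"dx":0,"dy":0,"dz":-0.9,"spin":0,"grip":10},
    {"dx":0,"dy":0,"dz":-0.9,"spin":0,"grip":10},
    {"dx":0,"dy":0,"dz":-0.9,"spin":0,"grip":10},
    {"dx":0,"dy":0,"dz":-0.9,"spin":0,"grip":10},
    {"dx":0,"dy":0,"dz":-0.9,"spin":0,"grip":10}
  ]
}}

```text
time_s: 23.22
tcp_pos: [0.5533, -0.0335, 0.1466]
eef_rot: [-180.0, 0.0, -153.1]
contact_force: [0.5, 0.6, -3.2]
gripper_width: 0.0233
```

The foot is at about 31 mm, already below the hub top, with no added force. Looks like it's entering the slots, so I'll continue down gently.

Emit:
{"api": "servo_tool", "payload": {
  "targets": [
    {"dx":0,"dy":0,"dz":-0.2,"spin":0,"grip":10},
    {"dx":0,"dy":0,"dz":-0.4,"spin":0,"grip":10},
    {"dx":0,"dy":0,"dz":-0.6,"spin":0,"grip":10},
    {"dx":0,"dy":0,"dz":-0.8,"spin":0,"grip":10},
    {"dx":0,"dy":0,"dz":-0.8,"spin":0,"grip":10},
    {"dx":0,"dy":0,"dz":-0.8,"spin":0,"grip":10},
    {"dx":0,"dy":0,"dz":-0.8,"spin":0,"grip":10},
    {"dx":0,"dy":0,"dz":-0.8,"spin":0,"grip":10},
    {"dx":0,"dy":0,"dz":-0.8,"spin":0,"grip":10},
    {"dx":0,"dy":0,"dz":-0.8,"spin":0,"grip":10}
  ]
}}

```text
time_s: 24.05
tcp_pos: [0.5533, -0.0335, 0.1386]
eef_rot: [-180.0, 0.0, -153.1]
contact_force: [-1.1, 0.2, -2.6]
gripper_width: 0.0229
```

Meshed: the foot is at about 23 mm with no jam. Next it presses against the spring to home.

Emit:
{"api": "servo_tool", "payload": {
  "targets": [
    {"dx":0,"dy":0,"dz":-0.2,"spin":0,"grip":10},
    {"dx":0,"dy":0,"dz":-0.4,"spin":0,"grip":10},
    {"dx":0,"dy":0,"dz":-0.6,"spin":0,"grip":10},
    {"dx":0,"dy":0,"dz":-0.8,"spin":0,"grip":10},
    {"dx":0,"dy":0,"dz":-0.9,"spin":0,"grip":10},
    {"dx":0,"dy":0,"dz":-0.9,"spin":0,"grip":10},
    {"dx":0,"dy":0,"dz":-0.9,"spin":0,"grip":10},
    {"dx":0,"dy":0,"dz":-0.9,"spin":0,"grip":10},
    {"dx":0,"dy":0,"dz":-0.9,"spin":0,"grip":10},
    {"dx":0,"dy":0,"dz":-0.9,"spin":0,"grip":10}
  ]
}}

```text
time_s: 24.88
tcp_pos: [0.5539, -0.0335, 0.1301]
eef_rot: [-180.0, 0.1, -153.1]
contact_force: [-0.2, -0.7, 6.6]
gripper_width: 0.0231
```

The spring force is showing: about 9 N after subtracting the shaft's weight. I'll press on until the gear seats on the rim.

Emit:
{"api": "servo_tool", "payload": {
  "targets": [
    {"dx":0,"dy":0,"dz":-0.1,"spin":0,"grip":10},
    {"dx":0,"dy":0,"dz":-0.15,"spin":0,"grip":10},
    {"dx":0,"dy":0,"dz":-0.2,"spin":0,"grip":10},
    {"dx":0,"dy":0,"dz":-0.2,"spin":0,"grip":10},
    {"dx":0,"dy":0,"dz":-0.2,"spin":0,"grip":10},
    {"dx":0,"dy":0,"dz":-0.2,"spin":0,"grip":10},
    {"dx":0,"dy":0,"dz":-0.2,"spin":0,"grip":10},
    {"dx":0,"dy":0,"dz":-0.2,"spin":0,"grip":10},
    {"dx":0,"dy":0,"dz":-0.2,"spin":0,"grip":10},
    {"dx":0,"dy":0,"dz":-0.2,"spin":0,"grip":10}
  ]
}}

```text
time_s: 25.72
tcp_pos: [0.554, -0.0335, 0.1288]
eef_rot: [-180.0, 0.1, -153.1]
contact_force: [-1.3, 1.7, 10.5]
gripper_width: 0.0228
```

Emit:
{"api": "servo_tool", "payload": {
  "targets": [
    {"dx":0,"dy":0,"dz":-0.1,"spin":0,"grip":10},
    {"dx":0,"dy":0,"dz":-0.1,"spin":0,"grip":10},
    {"dx":0,"dy":0,"dz":-0.1,"spin":0,"grip":10},
    {"dx":0,"dy":0,"dz":-0.1,"spin":0,"grip":10},
    {"dx":0,"dy":0,"dz":-0.1,"spin":0,"grip":10},
    {"dx":0,"dy":0,"dz":-0.1,"spin":0,"grip":10},
    {"dx":0,"dy":0,"dz":-0.1,"spin":0,"grip":10},
    {"dx":0,"dy":0,"dz":-0.1,"spin":0,"grip":10},
    {"dx":0,"dy":0,"dz":-0.1,"spin":0,"grip":10},
    {"dx":0,"dy":0,"dz":-0.1,"spin":0,"grip":10}
  ]
}}

```text
time_s: 26.55
tcp_pos: [0.5541, -0.0335, 0.1287]
eef_rot: [-179.9, 0.1, -153.0]
contact_force: [-4.6, 1.4, 16.4]
gripper_width: 0.0231
```

```bash
python3 - <<'E'
from h import *
np.set_printoptions(precision=4,suppress=True)
s=r.get_state(); print(s["tcp_pos"],s["eef_rot"],s["gripper_width"],s["time_s"],s["contact_force"],s["moment"])
im=r.capture("scene")
a=cv2.resize(im[110:255,190:300],None,fx=4,fy=4,interpolation=cv2.INTER_CUBIC)
b=cv2.resize(im[100:190,300:360],None,fx=4,fy=4,interpolation=cv2.INTER_CUBIC)
o=np.zeros((a.shape[0],a.shape[1]+b.shape[1],3),np.uint8); o[:,:a.shape[1]]=a; o[:b.shape[0],a.shape[1]:]=b
cv2.imwrite("pics/s5.png",o); print(o.shape)
E
```

```text
[ 0.5541 -0.0335  0.1287] [-179.9332    0.1266 -153.0443] 0.023124715948569522 26.55 [-4.5726  1.4433 16.3863] [ 0.8351  1.8498 -0.0569]
(580, 680, 3)
```

View pics/s5.png

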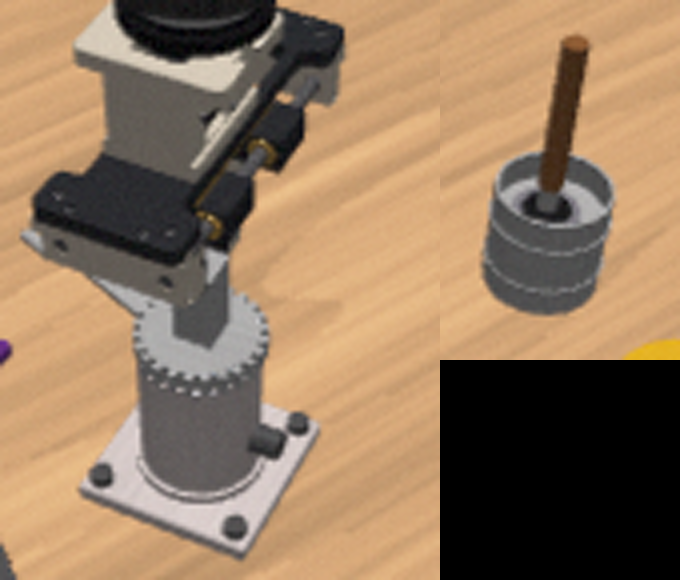

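The gear sits flat on the rim, at about (200,345). TCP stopped at 0.1287, which puts the foot at about 13 mm, while the force kept rising. The brush stands in its tin. Handing in.

```bash
python3 -c "
from plant import r
print(r.close_job()); s=r.get_state(); print(s['time_s'],s['tcp_pos'],s['contact_force'],s['gripper_width'])"
```

```text
the job is handed in; nothing more can be done
None
the job is handed in; nothing more can be done
```

I finished the job and handed it in at about 26.6 s of the 61 s allowed; the hand-in gave no verdict.

- **Brush:** I made two full strokes in the barrel, then stood the brush back in its tin and let go. By arm position and the measured brush length, its tip was at about 37 mm at the bottom and 97 mm or higher at the top. My first attempt to grip it failed because I lifted before the fingers had closed. The brush was not disturbed and the second attempt held.
- **Shaft:** I gripped it on the tang, turned it about 17.5° to the pump's heading and lowered it. It meshed on the first try and is pressed home, still held.

**Last checks:**
- **Seating:** the foot was at about 13 mm by arm position, which is the home height. The gear sits flat on the rim in the last picture. Pressing further raised the force from 10.5 to 16.4 N without moving the shaft, so it is seated.
- **Brush:** the last picture shows it upright in the tin.
- **Position disagreement:** the fixed cameras and the wrist camera differed by 1 to 3 mm on the pump and shaft positions. I used the wrist values for both, and the fit worked.
- **Not checked:** the pin's travel can't be read directly. I did not measure the filter, carton and wrench again, but nothing was moved near them.

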